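Clamp the wet figure: knob round the L-slot

TASK

A freshly painted figure on its cork grip stands between the open jaws of the small yellow-topped clamp. With the fingertips, push the clamp's red knob gently along its L-shaped slot until it stops at the corner, then push it sideways to the end of the short leg, so that the jaws hold the figure and stay locked; then take the hand clear. Only push the knob, never pinch it between the fingers; do not touch, lift or topple the figure, whose paint is wet, and leave the loose bottles, the red-lidded pot and the sanding block where they stand.

Things in the scene. Friction and masses are not known exactly. Their poses are not given: they have to be found in the camera images.
- clamp: clamp fixed to the bench: dark steel base 220 (x) x 100 (y) x 10 mm, turned up to 0.5 rad about z. Origin: centre of its underside. Own +x: along the slot's long leg, from the open end towards figure and far jaw; own +y: along the short leg, from the corner to the locked end. Yellow cover plate x -105 to -12, y -45 to +45 mm, top at z = 28 mm, holds the slot, 11 mm wide. Jaws' tops at z = 36 mm
- far_jaw: fixed steel jaw with a cork face 56 mm wide that looks to the clamp's -x, the face at x = 82.5 mm in the clamp's frame; origin and axes as the clamp's
- pad: cork pad 56 mm wide on the moving jaw, sprung (400 N/m, up to 5 mm), faces the clamp's +x; moves with the slide and presses the figure against the far jaw with 1 to 2 N when the slide is at the corner
- red_knob: the red knob: an upright eight-sided post 18 mm across flats, from z = 30 to z = 62 mm, on an 8 mm pin that runs in the slot and cannot be lifted out. This origin is not on the knob (it is the clamp's origin shifted by both joints); knob_mid tells where the knob is
- knob_mid (a point): point on the red knob's axis at half its height (z = 47 mm)
- slot_corner (a point): centre of the slot's corner, on the cover's top (z = 28 mm), in the clamp's frame x -35, y -15 mm (the long leg starts at x -85, y -15 mm); the knob's axis stands here when the long leg is finished
- slot_end (a point): centre of the short leg's closed end, on the cover's top, in the clamp's frame x -35, y +15 mm; the knob's axis stands here, or up to 1.5 mm past it, when locked
- slide (a joint): travel of knob and moving jaw along the long leg, m: 0 at the open end, 0.050 (up to 0.0515) stopped at the corner; starts at 0 to 0.02. Friction about 3 N, plus up to 2 N from the pad's spring in the last millimetres; it stays where it is left
- cross (a joint): travel of the knob along the short leg, m: 0 (within 0.0015) in the long leg, 0.030 (up to 0.0315) at the locked end. Blocked by the slot's wall until the slide is at the corner. Friction about 1.5 N; it stays where it is left
- figure: grey painted figure on a round cork grip 25 mm across and 28 mm high, 68 mm high in all, loose, standing upright on the clamp's base (its underside at z = 10 mm) between the jaws. Origin: centre of its underside. The moving jaw slides it along to the far jaw
- white_bottle: white paint bottle with white cap, 33 mm across, 46 mm high, loose, on the bench to the right (-y side) of the clamp; origin: centre of its underside
- grey_bottle: grey paint bottle with white cap, 28 mm across, 42 mm high, loose, to the left (+y side) of the clamp; origin: centre of its underside
- red_lid_pot: flat grey pot with red lid, 54 mm across, 31 mm high, loose, far left; origin: centre of its underside
- sander: sanding block, brown top on white, 35x70x15 mm, loose, behind the clamp; origin: centre of its underside
Not all that is in view belongs to the job. What is shaped like the figure but blue is not meant.

How it is judged:
By the outcome, as a careful person would: the job done as asked, in the order asked, and still so for the second after the job is handed in, with the robot touching nothing.
It also fails if it takes over 40 s, if anything falls off the work surface, if the arm or the gripper's body presses on something with over 40 N, if the wrist force passes 120 N, or if a joint passes its speed limit or range.

ROBOT

A 6-joint arm with a two-finger parallel gripper is mounted at the origin on a cart in front of the work surface, level with it; the furniture and walls round the work are solid. World frame = base frame: x ahead of the robot, y to its left, z up, the work surface at z = 0. Lengths are in m, angles in rad, forces in N, time in s.
With the tool pointing down it reaches from about 0.375 to 0.9 m from the base axis. Payload 3.1 kg.
Tool frame: the origin (TCP) lies between the finger pads; the fingertips stand robot.finger_overhang ahead of it and the grasp point (between the pads) lies 3 mm ahead of it (robot.finger_overhang is the distance from the TCP to the fingertips, in m); z points along the fingers, y is the line along which they close (so a half turn about z gives the same grasp; the last joint's range is limited). The gripper opens to 87 mm and grips with 3 to 60 N. Pads are 19 mm wide; open, the fingers measure 117 mm over their backs; the gripper's body (75 mm by 190 mm) begins 51 mm behind the grasp point.
Start: joints at [-1.345, 0.527, 1.433, -0, 1.181, -0.178], TCP at [0.246, -0.574, 0.245] pointing down, gripper open.
Joint ranges: [-3.08, 3.08], [-0.75, 2.2], [0.22, 2.44], [-1.43, 4.57], [0, 2.65], [-2.85, 2.85]. Speed limits (rad/s): [2.79, 2.79, 3.14, 3.14, 3.14, 3.14].

INTERFACE

Orientations are given as a unit quaternion [x, y, z, w].
In Python, from rig import get_obs, vision, hand_in, nets, robot gives the robot as it stands.
- The arm moves only by the tool apply_moves, never from a script. Its argument "series" is a list of rows, each an object with "offset": the shift along the world's x, y, z in cm, a list of three; "rot": the turn, a rotation vector about the world's x, y, z in degrees, a list of three. A call has 1 to 20 rows; each row is the pose to reach, as a shift and turn from the pose commanded when the call began; what a row does not reach only later rows make up. A row lasts 1/10 s, in which the tool goes at most 50 mm and 8.59 degrees, less where a joint would pass 70% of its speed; a pose out of reach is approached as far as the arm can. A call with a gripper value outside its range is refused whole. "hand" is the opening, from 0 (shut) to 1 (fully open), set as the call begins (left out, the last holds). The fingers move at their own pace and stop on an object; "newtons" is the grip in N (left out, the last holds). Time passes only in rows, so rows that repeat a pose let the fingers close. It gives the time, the measured TCP pose, the force, the opening and the grip force at its end, in the units of the state.
- get_obs(): the state, without advancing time (a new reading comes with each control period).
- vision.camera(name): name is "scene" or "top"; returns the picture (400x640x3 uint8, red, green, blue); there is no depth.
- vision.calibration(name): a dict with "K" (3x3 intrinsics, pixels), "k1" (the pictures are not rectified: a ray, as slopes to the right and down, at radius r is drawn at 1 + k1 r^2 times it, then the intrinsics apply), "R" (3x3) and "t" (3): a world point X has camera coordinates R X + t. Camera axes: x right, y down, z forward; pixel columns grow to the right and rows downward; lengths in m; the calibration is good to about 2 mm. A picture is of the moment at which its call begins. calibration takes no time and is no camera call.
- hand_in(): hands the job in; it is judged then, once.
Trained networks look in the newest picture that a camera, given by its name, has taken for a name from the list of things; names that differ only in an ending like _2 or _b are one class to them, and where a whole thing is asked for, a point or a joint stands for the part that bears it (a point fixed in the world has none). Each returns a list of dicts, best first, with "conf" (0 to 1); they miss things now and then, are a little off and sometimes report something else, mostly with a low value. They report only what shows in the picture. A call takes as long as a camera call. They do not tell look-alikes from the thing itself.
- nets.search_frame(camera, query): "centre" ([x, y, z] in m, in world coordinates, good to about 4 mm: the middle of the surface that is visible of it).
- nets.spot_point(camera, query): "centre" ([x, y, z] in m, in world coordinates, good to about 4 mm: a listed point, or the origin of a listed thing).
The state is a dict: "time": time; "q": joint angles; "joint_velocities": joint speeds; "joint_torque": joint torques, N m; "position": TCP position; "tool_rot": TCP orientation; "ft_force": force on the tool from outside, world axes, zero at the start; "moment": the same for the moment, N m; "grip_width": finger opening in m; "grip_force": force on a finger pad.
Only numpy, scipy, OpenCV 4.12 (cv2) and the standard library are available. Lean on these libraries where they do the work, as an engineer would, in place of code of your own. Each camera call takes 0.05 s, during which the arm holds its last target. There are 200 camera calls.

## Working session

There is one attempt and no reset: what is moved stays moved. The work goes in short steps, Python scripts to look and compute and a tool call to move; the robot and the scene stay as the last step left them, time stands still between calls to the robot, and variables do not carry over. Pictures are saved under pics/ and viewed, at most 10 in all, crops included, and the job is handed in when it is done.

Besides the shell and the picture viewer there is one more tool, called after "Emit:" as name([rows], argument=value, ...), one row to a line, values as JSON. apply_moves: Moves the arm, as the interface text tells. Its arguments: {"type":"object","properties":{"series":{"type":"array"},"hand":{"type":"number"},"newtons":{"type":"number"}},"required":["series"]}

```bash
mkdir -p pics; python3 - <<'E'
from rig import get_obs, vision, nets, robot
import cv2
for c in ("scene","top"):
    cv2.imwrite(f"pics/{c}0.png",vision.camera(c)[:,:,::-1])
    for q in ("knob_mid","slot_corner","slot_end","figure","clamp","far_jaw","white_bottle","grey_bottle","sander"):
        r=nets.spot_point(c,q); print(c,q,[([round(v,4) for v in d["centre"]],round(d["conf"],2)) for d in r[:2]])
o=get_obs();print(o["time"],o["position"],o["tool_rot"],o["grip_width"],robot.finger_overhang)
E
```

```text
scene knob_mid [([0.5481, 0.1039, 0.0305], 0.62), ([0.5007, 0.0776, 0.0439], 0.53)]
scene slot_corner [([0.5424, 0.068, 0.0273], 0.56), ([0.5517, 0.1012, 0.0297], 0.53)]
scene slot_end [([0.5484, 0.1012, 0.0273], 0.95)]
scene figure [([0.6376, 0.0678, 0.0141], 0.8), ([0.6614, -0.0538, 0.0009], 0.5)]
scene clamp [([0.5814, 0.0751, 0.0044], 0.8)]
scene far_jaw []
scene white_bottle [([0.5931, -0.0166, -0.0018], 0.93)]
scene grey_bottle [([0.6231, 0.1664, 0.0008], 0.72)]
scene sander [([0.7562, -0.0634, -0.001], 0.97)]
top knob_mid [([0.4977, 0.0783, 0.0451], 0.43)]
top slot_corner [([0.5364, 0.0707, 0.0265], 0.56)]
top slot_end [([0.5478, 0.0962, 0.0281], 0.58)]
top figure [([0.6639, -0.0576, -0.0003], 0.65), ([0.6383, 0.0687, 0.01], 0.48)]
top clamp [([0.6231, 0.1607, 0.0054], 0.71), ([0.5802, 0.0816, -0.0009], 0.61)]
top far_jaw []
top white_bottle [([0.5891, -0.0202, 0.0002], 0.54)]
top grey_bottle [([0.5412, 0.0704, 0.0273], 0.54), ([0.6228, 0.1625, 0.0058], 0.48)]
top sander [([0.7553, -0.0696, -0.0016], 0.7)]
1.0 [ 0.24618533 -0.57445944  0.24458889] [9.79582650e-01 2.01041863e-01 4.87351930e-06 3.46699195e-05] 0.08731735386359717 0.022
```

View pics/scene0.png

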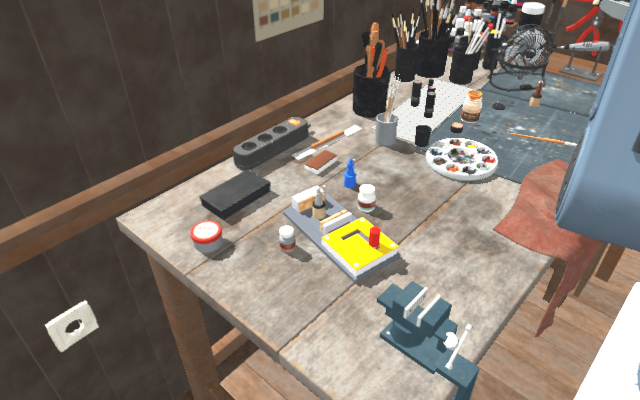

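View pics/top0.png

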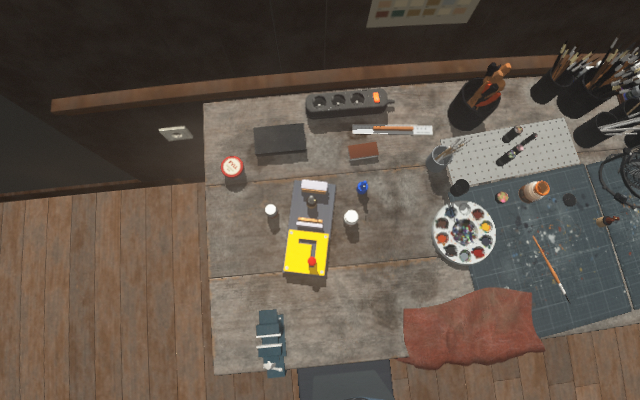

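```bash
cat > h.py <<'E'
import numpy as np, cv2
from rig import vision
from scipy.optimize import least_squares
def proj(c,X):
    k=vision.calibration(c); p=np.atleast_2d(X)@np.array(k["R"]).T+np.array(k["t"])
    s=p[:,:2]/p[:,2:]; s=s*(1+k["k1"]*(s**2).sum(1,keepdims=True))
    K=np.array(k["K"]); return s@K[:2,:2].T+K[:2,2]
def mask(im,lo,hi):
    m=cv2.inRange(cv2.cvtColor(im,cv2.COLOR_RGB2HSV),lo,hi)
    return m
def biggest(m,near=None):
    n,l,s,c=cv2.connectedComponentsWithStats(m)
    ids=[i for i in range(1,n) if s[i,4]>8 and (near is None or np.hypot(*(c[i]-near))<25)]
    i=max(ids,key=lambda i:s[i,4]); return (l==i).astype(np.uint8)
def w(p,x,y,z):
    c,s=np.cos(p[2]),np.sin(p[2]); return np.stack([p[0]+c*x-s*y,p[1]+s*x+c*y,z+0*x],-1)
E
python3 - <<'E'
from h import *
ims={c:vision.camera(c) for c in("scene","top")}
hulls={}
for c,im in ims.items():
    m=biggest(mask(im,(24,120,150),(36,255,255)))
    hulls[c]=cv2.convexHull(cv2.findNonZero(m))
    # knob red
    near=proj(c,[.50,.078,.045])[0]
    k=biggest(mask(im,(0,180,90),(8,255,255)),near); M=cv2.moments(k,True)
    print(c,"red centroid",M['m10']/M['m00'],M['m01']/M['m00'],M['m00'],"yellow",cv2.boundingRect(hulls[c]))
    globals()["k_"+c]=np.array([M['m10']/M['m00'],M['m01']/M['m00']])
# residual: distance of projected outline points to hull
t=np.linspace(0,1,15)
cor=np.array([[-.105,-.045],[-.012,-.045],[-.012,.045],[-.105,.045]])
pts=np.concatenate([cor[i]+(cor[(i+1)%4]-cor[i])*t[1:-1,None] for i in range(4)])
def res(p,cs=("scene","top")):
    r=[]
    for c in cs:
        for q in proj(c,w(p,pts[:,0],pts[:,1],.028)): r.append(cv2.pointPolygonTest(hulls[c],(float(q[0]),float(q[1])),True))
    return r
for cs in (("scene","top"),("scene",),("top",)):
    s=least_squares(res,[.58,.08,.1],args=(cs,),loss="soft_l1",diff_step=1e-4); print(cs,s.x.round(4),np.abs(s.fun).mean())
    if len(cs)==2:P=s.x
f=lambda X:np.r_[proj("scene",X)[0]-k_scene,proj("top",X)[0]-k_top]
k=least_squares(f,[.5,.08,.045]); print("knob",k.x.round(4),k.fun.round(2))
c_,s_=np.cos(P[2]),np.sin(P[2]);d=k.x[:2]-P[:2];print("knob in clamp",d@[c_,s_],d@[-s_,c_])
for n,x,y in(("start",-.085,-.015),("corner",-.035,-.015),("end",-.035,.015)):print(n,w(P,x,y,.028).round(4))
a=cv2.resize(ims["scene"][140:380,260:490],None,fx=2.4,fy=2.4,interpolation=3)
cv2.imwrite("pics/crop.png",a[:,:,::-1])
E
```

```text
scene red centroid 374.04395604395603 236.63736263736263 182.0 yellow (322, 217, 76, 53)
top red centroid 311.46153846153845 260.9807692307692 52.0 yellow (284, 230, 44, 45)
('scene', 'top') [ 0.5782  0.0783 -0.2098] 0.4756553888488085
('scene',) [ 0.577   0.078  -0.2109] 0.579532277320082
('top',) [ 0.5792  0.0785 -0.2073] 0.2787486745186313
knob [0.4987 0.0793 0.0448] [-0.29 -0.04  0.23  0.3 ]
knob in clamp -0.07792957622875514 -0.015546150923120183
start [0.4919 0.0813 0.028 ]
corner [0.5408 0.0709 0.028 ]
end [0.5471 0.1002 0.028 ]
```

View pics/crop.png

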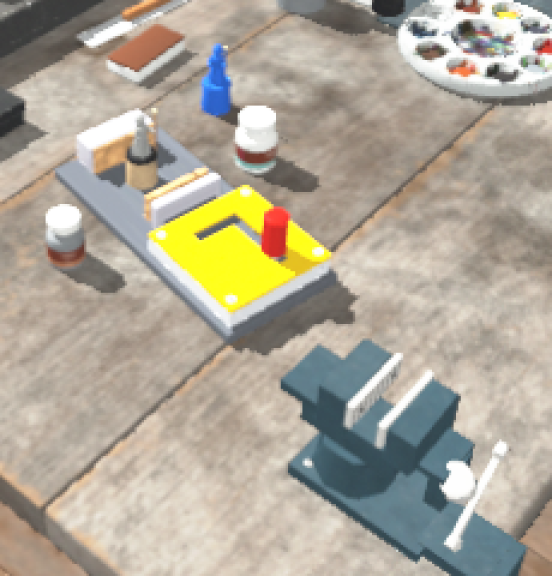

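The picture shows a single red knob, at scene (374,237) and top (311,261), near the open end of the slot. Two things have the figure's shape: the grey one between the jaws at scene (319,205) and a blue one at (350,173). The grey one is meant, and the crop confirms it stands in the clamp. I'll close the fingers and move behind the knob.

Emit:
apply_moves([
  {"offset":[1.5,4.5,-0.5],"rot":[0,0,-4]},
  {"offset":[3,9,-1],"rot":[0,0,-8]},
  {"offset":[4.5,13.5,-1.5],"rot":[0,0,-12]},
  {"offset":[6,18,-2],"rot":[0,0,-16]},
  {"offset":[7.5,22.5,-2.5],"rot":[0,0,-20]},
  {"offset":[9,27,-3],"rot":[0,0,-24]},
  {"offset":[10.5,31.5,-3.5],"rot":[0,0,-28]},
  {"offset":[12,36,-4],"rot":[0,0,-32]},
  {"offset":[13.5,40.5,-5],"rot":[0,0,-35.2]},
  {"offset":[15,45,-6],"rot":[0,0,-35.2]},
  {"offset":[16.5,49.5,-7],"rot":[0,0,-35.2]},
  {"offset":[18,54,-8],"rot":[0,0,-35.2]},
  {"offset":[19.5,58.5,-9],"rot":[0,0,-35.2]},
  {"offset":[21,63,-9.5],"rot":[0,0,-35.2]},
  {"offset":[21.9,66.1,-9.5],"rot":[0,0,-35.2]},
  {"offset":[21.9,66.1,-9.5],"rot":[0,0,-35.2]},
  {"offset":[21.9,66.1,-9.5],"rot":[0,0,-35.2]},
], hand=0, newtons=5)

```text
time: 2.8
position: [0.4652, 0.0871, 0.1496]
tool_rot: [0.995, -0.103, 0.0, 0.0]
ft_force: [-0.5, -1.0, 0.5]
grip_width: 0.0004
grip_force: 0.0
```

Emit:
apply_moves([
  {"offset":[0,0,-3]},
  {"offset":[0,0,-6]},
  {"offset":[0,0,-7.5]},
  {"offset":[0,0,-8.5]},
  {"offset":[0,0,-8.9]},
  {"offset":[0,0,-8.9]},
  {"offset":[0,0,-8.9]},
])

```text
schema error: expected keys offset, rot
```

```bash
python3 - <<'E'
from h import *
a=cv2.resize(vision.camera("scene")[170:330,280:460],None,fx=3,fy=3,interpolation=3)
cv2.imwrite("pics/c2.png",a[:,:,::-1])
E
```

```text
(no output)
```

View pics/c2.png

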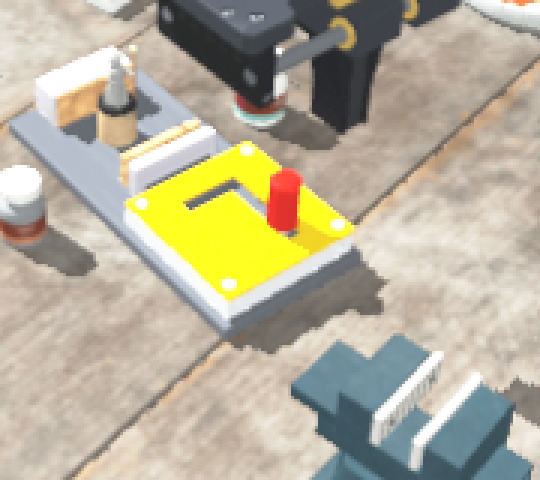

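The descent was refused because each row needs "rot". The view shows the closed fingers still high at crop (340,125), with the knob untouched at (284,200).

Emit:
apply_moves([
  {"offset":[0,0,-3],"rot":[0,0,0]},
  {"offset":[0,0,-6],"rot":[0,0,0]},
  {"offset":[0,0,-7.5],"rot":[0,0,0]},
  {"offset":[0,0,-8.5],"rot":[0,0,0]},
  {"offset":[0,0,-8.9],"rot":[0,0,0]},
  {"offset":[0,0,-8.9],"rot":[0,0,0]},
])

```text
time: 3.45
position: [0.4653, 0.0858, 0.0605]
tool_rot: [0.994, -0.105, -0.0, 0.0]
ft_force: [-0.2, 1.1, -0.8]
grip_width: 0.0005
grip_force: 0.0
```

```bash
python3 - <<'E'
from h import *
from rig import get_obs
a=cv2.resize(vision.camera("scene")[170:330,280:460],None,fx=3,fy=3,interpolation=3)
cv2.imwrite("pics/c3.png",a[:,:,::-1])
o=get_obs();print(o["time"],o["position"],o["ft_force"])
E
```

```text
3.5 [0.4655041  0.0860168  0.06093482] [ 0.35358993  0.10143557 -0.79729598]
```

View pics/c3.png

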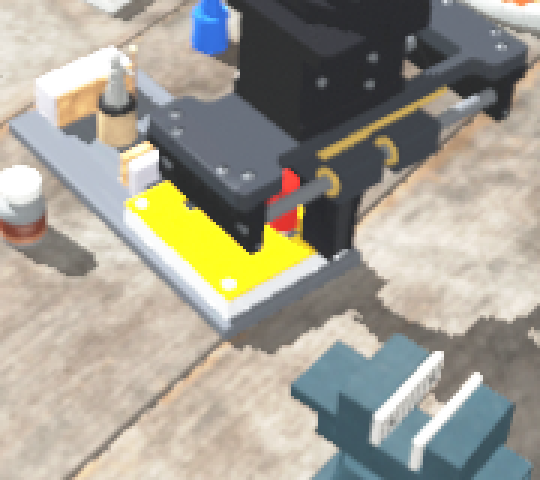

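The fingertips are directly behind the knob (crop (285,200)) and clear of it. I'll push slowly along the long leg.

Emit:
apply_moves([
  {"offset":[0.59,-0.12,0],"rot":[0,0,0]},
  {"offset":[1.17,-0.25,0],"rot":[0,0,0]},
  {"offset":[1.56,-0.33,0],"rot":[0,0,0]},
  {"offset":[1.96,-0.42,0],"rot":[0,0,0]},
  {"offset":[2.35,-0.5,0],"rot":[0,0,0]},
  {"offset":[2.74,-0.58,0],"rot":[0,0,0]},
  {"offset":[3.13,-0.67,0],"rot":[0,0,0]},
  {"offset":[3.52,-0.75,0],"rot":[0,0,0]},
])

```text
time: 4.3
position: [0.5005, 0.0791, 0.0605]
tool_rot: [0.995, -0.105, -0.0, -0.0]
ft_force: [-3.9, 1.4, 3.5]
grip_width: 0.0002
grip_force: 1.8
```

Emit:
apply_moves([
  {"offset":[0.39,-0.08,0],"rot":[0,0,0]},
  {"offset":[0.78,-0.17,0],"rot":[0,0,0]},
  {"offset":[1.08,-0.23,0],"rot":[0,0,0]},
  {"offset":[1.37,-0.29,0],"rot":[0,0,0]},
  {"offset":[1.56,-0.33,0],"rot":[0,0,0]},
  {"offset":[1.76,-0.37,0],"rot":[0,0,0]},
])

```text
time: 4.9
position: [0.518, 0.0753, 0.0605]
tool_rot: [0.995, -0.105, -0.0, -0.0]
ft_force: [-3.3, 1.7, 3.4]
grip_width: 0.0003
grip_force: 1.8
```

Emit:
apply_moves([
  {"offset":[0.1,-0.02,0],"rot":[0,0,0]},
  {"offset":[0.2,-0.04,0],"rot":[0,0,0]},
])

```text
time: 5.1
position: [0.5199, 0.0749, 0.0605]
tool_rot: [0.995, -0.105, -0.0, 0.0]
ft_force: [-3.3, 0.8, 3.2]
grip_width: 0.0008
grip_force: 1.8
```

Emit:
apply_moves([
  {"offset":[0.1,-0.02,0],"rot":[0,0,0]},
  {"offset":[0.1,-0.02,0],"rot":[0,0,0]},
])

```text
time: 5.3
position: [0.5211, 0.0747, 0.0605]
tool_rot: [0.995, -0.105, 0.0, 0.0]
ft_force: [-3.2, 1.3, 1.5]
grip_width: 0.0005
grip_force: 1.6
```

Emit:
apply_moves([
  {"offset":[0.1,-0.02,0],"rot":[0,0,0]},
  {"offset":[0.1,-0.02,0],"rot":[0,0,0]},
])

```text
time: 5.5
position: [0.5219, 0.0745, 0.0605]
tool_rot: [0.995, -0.105, -0.0, 0.0]
ft_force: [-3.5, 0.9, 3.1]
grip_width: 0.0007
grip_force: 1.9
```

Emit:
apply_moves([
  {"offset":[0.1,-0.02,0],"rot":[0,0,0]},
  {"offset":[0.1,-0.02,0],"rot":[0,0,0]},
])

```text
time: 5.7
position: [0.5228, 0.0743, 0.0605]
tool_rot: [0.995, -0.105, -0.0, 0.0]
ft_force: [-4.1, 0.1, 2.8]
grip_width: 0.0006
grip_force: 2.1
```

Force is just starting to rise, so I'll keep going in 1 mm steps.

Emit:
apply_moves([
  {"offset":[0.1,-0.02,0],"rot":[0,0,0]},
  {"offset":[0.1,-0.02,0],"rot":[0,0,0]},
])

```text
time: 5.9
position: [0.5238, 0.0741, 0.0605]
tool_rot: [0.995, -0.105, -0.0, 0.0]
ft_force: [-2.8, 0.5, 4.1]
grip_width: 0.0005
grip_force: 2.3
```

Emit:
apply_moves([
  {"offset":[0.1,-0.02,0],"rot":[0,0,0]},
  {"offset":[0.1,-0.02,0],"rot":[0,0,0]},
])

```text
time: 6.1
position: [0.5247, 0.0739, 0.0605]
tool_rot: [0.995, -0.105, -0.0, 0.0]
ft_force: [-4.7, 1.1, 4.2]
grip_width: 0.0008
grip_force: 2.5
```

Emit:
apply_moves([
  {"offset":[0.1,-0.02,0],"rot":[0,0,0]},
  {"offset":[0.1,-0.02,0],"rot":[0,0,0]},
])

```text
time: 6.3
position: [0.5251, 0.0739, 0.0604]
tool_rot: [0.995, -0.105, -0.001, 0.0]
ft_force: [-6.2, 1.2, 4.5]
grip_width: 0.0004
grip_force: 3.0
```

Emit:
apply_moves([
  {"offset":[0.1,-0.02,0],"rot":[0,0,0]},
  {"offset":[0.1,-0.02,0],"rot":[0,0,0]},
])

```text
time: 6.5
position: [0.5252, 0.0738, 0.0604]
tool_rot: [0.995, -0.105, -0.002, -0.0]
ft_force: [-7.3, 2.2, 5.8]
grip_width: 0.0007
grip_force: 3.7
```

The slide stopped at the corner: force rises while the position stays. I'll back off and go round to the knob's -y side.

Emit:
apply_moves([
  {"offset":[-0.5,0.1,0],"rot":[0,0,0]},
  {"offset":[-1.66,0.35,0],"rot":[0,0,0]},
  {"offset":[-2.0,-1.4,0],"rot":[0,0,0]},
  {"offset":[-2.39,-3.07,0],"rot":[0,0,0]},
  {"offset":[-2.39,-3.07,0],"rot":[0,0,0]},
  {"offset":[-0.8,-3.4,0],"rot":[0,0,0]},
  {"offset":[0.84,-3.76,0],"rot":[0,0,0]},
  {"offset":[0.84,-3.76,0],"rot":[0,0,0]},
  {"offset":[0.84,-3.76,0],"rot":[0,0,0]},
])

```text
time: 7.4
position: [0.5352, 0.0363, 0.0604]
tool_rot: [0.995, -0.105, 0.0, -0.0]
ft_force: [-1.2, -0.3, -0.4]
grip_width: 0.0005
grip_force: 0.0
```

```bash
python3 - <<'E'
from h import *
a=cv2.resize(vision.camera("scene")[170:330,280:460],None,fx=3,fy=3,interpolation=3)
cv2.imwrite("pics/c4.png",a[:,:,::-1])
E
```

```text
(no output)
```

View pics/c4.png

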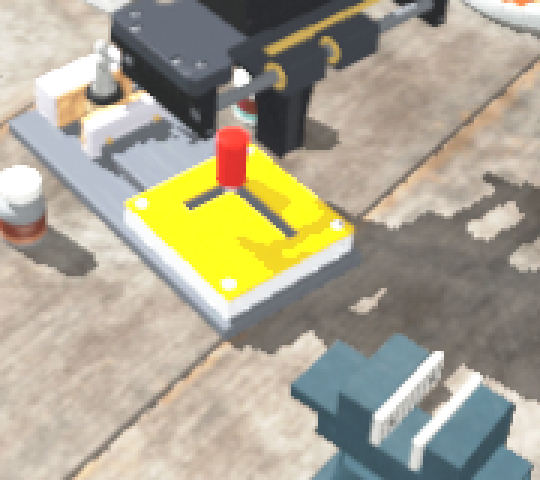

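The knob stands at the slot corner (crop (232,185) at its foot) and the figure is upright. The fingers are on the -y side at (283,125). Next I push sideways.

Emit:
apply_moves([
  {"offset":[0.1,0.49,0],"rot":[0,0,0]},
  {"offset":[0.19,0.88,0],"rot":[0,0,0]},
  {"offset":[0.27,1.27,0],"rot":[0,0,0]},
  {"offset":[0.35,1.66,0],"rot":[0,0,0]},
  {"offset":[0.44,2.05,0],"rot":[0,0,0]},
  {"offset":[0.52,2.45,0],"rot":[0,0,0]},
  {"offset":[0.6,2.84,0],"rot":[0,0,0]},
  {"offset":[0.69,3.23,0],"rot":[0,0,0]},
  {"offset":[0.75,3.52,0],"rot":[0,0,0]},
  {"offset":[0.79,3.72,0],"rot":[0,0,0]},
])

```text
time: 8.45
position: [0.5431, 0.0734, 0.0605]
tool_rot: [0.995, -0.104, -0.0, 0.0]
ft_force: [-1.5, -2.3, -0.2]
grip_width: 0.0005
grip_force: 1.2
```

Emit:
apply_moves([
  {"offset":[0.02,0.1,0],"rot":[0,0,0]},
  {"offset":[0.04,0.2,0],"rot":[0,0,0]},
])

```text
time: 8.65
position: [0.5435, 0.0752, 0.0605]
tool_rot: [0.995, -0.105, -0.0, 0.0]
ft_force: [-1.9, -1.8, 1.3]
grip_width: 0.0004
grip_force: 1.2
```

Emit:
apply_moves([
  {"offset":[0.02,0.1,0],"rot":[0,0,0]},
  {"offset":[0.02,0.1,0],"rot":[0,0,0]},
])

```text
time: 8.85
position: [0.5438, 0.0763, 0.0605]
tool_rot: [0.995, -0.105, -0.0, -0.0]
ft_force: [-2.1, -1.7, 0.3]
grip_width: 0.0002
grip_force: 0.9
```

Emit:
apply_moves([
  {"offset":[0.02,0.1,0],"rot":[0,0,0]},
  {"offset":[0.02,0.1,0],"rot":[0,0,0]},
])

```text
time: 9.05
position: [0.544, 0.0772, 0.0605]
tool_rot: [0.995, -0.105, -0.0, -0.0]
ft_force: [-2.0, -2.1, 0.4]
grip_width: 0.0006
grip_force: 1.0
```

Emit:
apply_moves([
  {"offset":[0.02,0.1,0],"rot":[0,0,0]},
  {"offset":[0.02,0.1,0],"rot":[0,0,0]},
])

```text
time: 9.25
position: [0.5442, 0.0783, 0.0605]
tool_rot: [0.995, -0.105, -0.0, -0.0]
ft_force: [-1.5, -2.1, 0.3]
grip_width: 0.0003
grip_force: 1.0
```

Emit:
apply_moves([
  {"offset":[0.02,0.1,0],"rot":[0,0,0]},
  {"offset":[0.02,0.1,0],"rot":[0,0,0]},
])

```text
time: 9.45
position: [0.5444, 0.0792, 0.0605]
tool_rot: [0.995, -0.105, -0.0, -0.0]
ft_force: [-0.8, -1.5, 0.7]
grip_width: 0.0002
grip_force: 1.0
```

Emit:
apply_moves([
  {"offset":[0.02,0.1,0],"rot":[0,0,0]},
  {"offset":[0.02,0.1,0],"rot":[0,0,0]},
])

```text
time: 9.65
position: [0.5447, 0.0803, 0.0605]
tool_rot: [0.995, -0.105, -0.0, -0.0]
ft_force: [-1.6, -1.4, 0.5]
grip_width: 0.0007
grip_force: 1.0
```

Emit:
apply_moves([
  {"offset":[0.02,0.1,0],"rot":[0,0,0]},
  {"offset":[0.02,0.1,0],"rot":[0,0,0]},
])

```text
time: 9.85
position: [0.5449, 0.0813, 0.0605]
tool_rot: [0.995, -0.105, -0.0, -0.0]
ft_force: [-1.6, -1.6, 0.2]
grip_width: 0.0003
grip_force: 0.9
```

Emit:
apply_moves([
  {"offset":[0.02,0.1,0],"rot":[0,0,0]},
  {"offset":[0.02,0.1,0],"rot":[0,0,0]},
])

```text
time: 10.05
position: [0.5451, 0.0823, 0.0605]
tool_rot: [0.995, -0.105, -0.0, -0.0]
ft_force: [-1.3, -2.5, 0.0]
grip_width: 0.0007
grip_force: 1.0
```

```bash
python3 - <<'E'
from h import *
a=cv2.resize(vision.camera("scene")[170:330,280:460],None,fx=3,fy=3,interpolation=3)
cv2.imwrite("pics/c5.png",a[:,:,::-1])
E
```

```text
(no output)
```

View pics/c5.png

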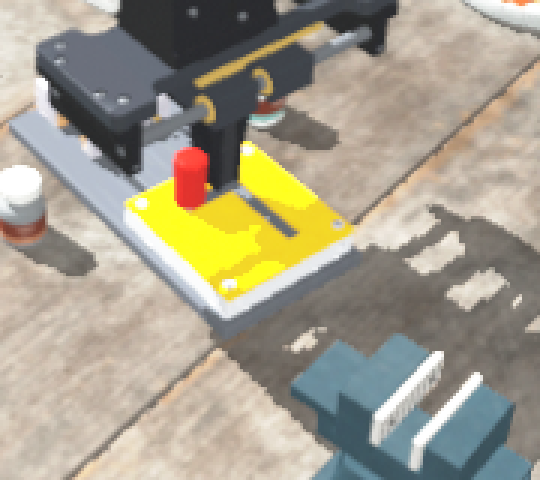

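The knob is close to the locked end (foot at crop (190,205)), but the end stop hasn't shown in the force yet.

Emit:
apply_moves([
  {"offset":[0.02,0.1,0],"rot":[0,0,0]},
  {"offset":[0.02,0.1,0],"rot":[0,0,0]},
])

```text
time: 10.3
position: [0.5453, 0.0832, 0.0605]
tool_rot: [0.995, -0.105, 0.0, -0.0]
ft_force: [-1.9, -1.9, 0.2]
grip_width: 0.0009
grip_force: 1.0
```

Emit:
apply_moves([
  {"offset":[0.02,0.1,0],"rot":[0,0,0]},
  {"offset":[0.02,0.1,0],"rot":[0,0,0]},
])

```text
time: 10.5
position: [0.5453, 0.0837, 0.0605]
tool_rot: [0.995, -0.104, -0.0, 0.0]
ft_force: [-2.3, -4.1, -0.6]
grip_width: 0.0005
grip_force: 2.3
```

Stop is starting; one more millimetre to confirm.

Emit:
apply_moves([
  {"offset":[0.02,0.1,0],"rot":[0,0,0]},
  {"offset":[0.02,0.1,0],"rot":[0,0,0]},
])

```text
time: 10.7
position: [0.5454, 0.084, 0.0605]
tool_rot: [0.995, -0.104, -0.0, 0.001]
ft_force: [-2.0, -7.6, 0.2]
grip_width: 0.0005
grip_force: 3.9
```

The end stop is confirmed. I'll back off straight away from the knob, then raise and clear.

Emit:
apply_moves([
  {"offset":[-0.1,-0.5,0],"rot":[0,0,0]},
  {"offset":[-0.4,-2.0,0],"rot":[0,0,0]},
  {"offset":[-0.4,-2.0,0],"rot":[0,0,0]},
  {"offset":[-0.4,-2.0,4],"rot":[0,0,0]},
  {"offset":[-0.4,-2.0,8],"rot":[0,0,0]},
  {"offset":[-0.4,-2.0,12],"rot":[0,0,0]},
  {"offset":[-0.4,-2.0,16],"rot":[0,0,0]},
  {"offset":[-2,-6,17],"rot":[0,0,0]},
  {"offset":[-3,-10,17],"rot":[0,0,0]},
  {"offset":[-4,-14,17],"rot":[0,0,0]},
  {"offset":[-5,-18,17],"rot":[0,0,0]},
  {"offset":[-6,-22,17],"rot":[0,0,0]},
  {"offset":[-7,-26,17],"rot":[0,0,0]},
  {"offset":[-8,-30,17],"rot":[0,0,0]},
  {"offset":[-8,-30,17],"rot":[0,0,0]},
  {"offset":[-8,-30,17],"rot":[0,0,0]},
])

```text
time: 12.3
position: [0.4654, -0.2155, 0.2305]
tool_rot: [0.994, -0.106, 0.0, -0.0]
ft_force: [-0.0, -0.2, 1.4]
grip_width: 0.0005
grip_force: 0.0
```

```bash
python3 - <<'E'
from h import *
im=vision.camera("scene")
a=cv2.resize(im[140:330,260:460],None,fx=3,fy=3,interpolation=3)[:, :]
cv2.imwrite("pics/c6.png",a[:,:,::-1])
P=[.5782,.0783,-.2098]; K=[]
for c,i in(("scene",im),("top",vision.camera("top"))):
    M=cv2.moments(biggest(mask(i,(0,180,90),(8,255,255)),proj(c,[.547,.1,.045])[0]),True);K.append([M['m10']/M['m00'],M['m01']/M['m00']])
k=least_squares(lambda X:np.r_[proj("scene",X)[0]-K[0],proj("top",X)[0]-K[1]],[.54,.1,.045]).x
d=k[:2]-P[:2];c,s=np.cos(P[2]),np.sin(P[2]);print(k.round(4),"clamp frame",d@[c,s],d@[-s,c])
E
```

```text
[0.5496 0.1009 0.0444] clamp frame -0.03269908951682335 0.016095471091361866
```

View pics/c6.png

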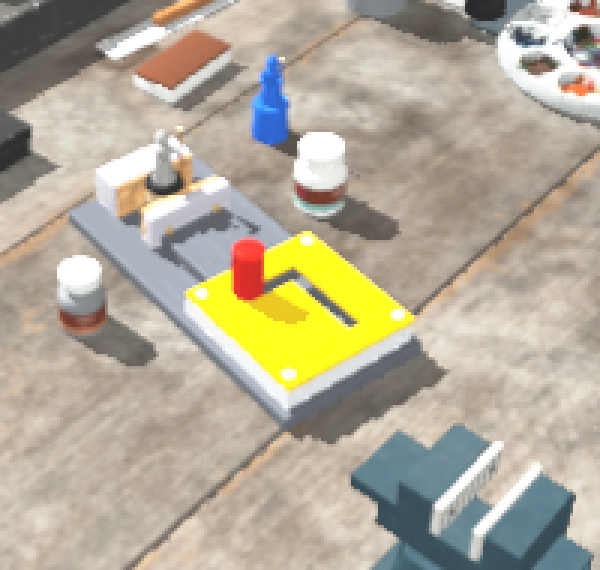

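The knob is at the locked end (crop (248,285)), and the grey figure stands upright, held between the jaws (163,170). The two bottles and the sanding block stand where they were. The pot is outside this crop, and the arm never went near it.

```bash
python3 -c "from rig import hand_in; print(hand_in())"
```

```text
the job is handed in; nothing more can be done
None
```

The clamp is locked: I pushed the knob to the corner and then to the end of the short leg, leaving the figure upright between the jaws and the hand clear, and handed the job in (no verdict was returned).

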